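Get the flashlight out of the latched storm case

ROBOT

A 6-joint arm with a two-finger parallel gripper is mounted at the origin on the work surface. World frame = base frame: x ahead of the robot, y to its left, z up, the work surface at z = 0. Lengths are in m, angles in rad, forces in N, time in s.
With the tool pointing down it reaches from about 0.3 to 0.75 m from the base axis. Payload 8.5 kg.
Tool frame: the origin (TCP) lies midway between the tips of the shut fingers; the grasp point (between the pads) lies 19 mm behind it; z points along the fingers, y is the line along which they close (so a half turn about z gives the same grasp; the last joint's range is limited). The gripper opens to 88 mm and grips with 3 to 60 N. Pads are 18 mm wide; open, the fingers measure 123 mm over their backs; the gripper's body (75 mm by 187 mm) begins 45 mm behind the grasp point.
Start: joints at [1.133, 0.381, 1.297, -0, 1.464, -0.215], TCP at [0.122, 0.536, 0.239] pointing down, gripper open.
Joint ranges: [-3.11, 3.11], [-0.89, 2.33], [0.22, 2.48], [-1.42, 4.56], [0.17, 2.85], [-2.88, 2.88]. Speed limits (rad/s): [2.39, 2.39, 3.14, 3.14, 3.14, 3.14].

INTERFACE

Orientations are given as a unit quaternion [w, x, y, z].
In Python, from rig import * gives the robot as it stands.
- The arm moves only by the tool drive_tool, never from a script. Its argument "series" is a list of rows, each a list of 3 entries, a list of its own where there are three numbers: the shift along the tool's x, y, z in m, then the turn, a rotation vector about the tool's x, y, z in degrees, then the finger opening in m, from 0 to 0.0881. In form: [[[x, y, z], [ax, ay, az], grip], ...]. A call has 1 to 12 rows; each row shifts and turns the commanded pose from where the row before left it, along the tool's axes as they then stand; what a row does not reach is not made up. A row lasts 1/8 s, in which the tool goes at most 62.5 mm and 10.7 degrees, less where a joint would pass 70% of its speed; a pose out of reach is approached as far as the arm can. A call with a gripper value outside its range is refused whole. The fingers move at their own pace and stop on an object; the grip force is fixed at half the most. Time passes only in rows, so rows that do not move let the fingers close. It gives the time, the measured TCP pose, the force, the opening and the grip force at its end, in the units of the state.
- observe(): the state, without advancing time (a new reading comes with each control period).
- get_image(name): name is "scene" or "top" or "wrist"; returns the picture (480x640x3 uint8, red, green, blue); there is no depth.
- calibration(name): a dict with "fovy" (degrees; the focal length in pixels is half the picture's height over the tangent of half this angle, whatever the lens; pixels are square), "cx", "cy" (the principal point, pixels), "rvec" (rotation vector, rad) and "tvec" (3), from world to camera coordinates, as OpenCV has them. Camera axes: x right, y down, z forward; pixel columns grow to the right and rows downward; lengths in m; the calibration is good to about 2 mm. The wrist camera is an equidistant fisheye: a pixel r from the principal point sees the ray r / f radians off the axis. A picture is of the moment at which its call begins: read the wrist's pose just before it. calibration takes no time and is no camera call; for the wrist camera it gives the pose at the moment of the call.
- close_job(): hands the job in; it is judged then, once.
The state is a dict: "time_s": time; "q": joint angles; "joint_vel": joint speeds; "effort": joint torques, N m; "position": TCP position; "eef_rot": TCP orientation; "contact_force": force on the tool from outside, world axes, zero at the start; "wrist_torque": the same for the moment, N m; "gripper_width": finger opening in m; "gripper_force": force on a finger pad.
Only numpy, scipy, OpenCV 4.12 (cv2) and the standard library are available. Lean on these libraries where they do the work, as an engineer would, in place of code of your own. Each camera call takes 0.05 s, during which the arm holds its last target. There are 200 camera calls.

TASK

Get the flashlight out of the storage case: turn the orange lever latch on its lid a quarter turn to the open stop, then swing the lid up and right back past upright so that it stands open. Lift the flashlight out, lay it gently down flat on the floor of the walnut valet tray and let go; leave the case open with the lever at open, and do not disturb the other things on the shelf or in the case.

Things in the scene. Friction and masses are not known exactly. Their poses are not given: they have to be found in the camera images.
- case: Grey-green plastic storage case, 185 (x) x 250 (y) x 84 mm high, walls 4, inner floor at 5 mm; heavy, does not slide. Origin: centre of its underside, on the shelf; -x is its front (faces the robot at yaw 0), y across. A 40 mm high divider makes a front bay (case x -88 to +26 mm) with the flashlight in two black cradles, and a rear bay with stores. The lid covers it at the start.
- lever (a joint): Orange quarter-turn latch lever on the lid, rad. 0 (latched stop): bar along the front edge, to case +y. 1.571 (open stop): bar to case -x, 47 mm beyond the lid's edge. Opens anticlockwise seen from above; 2 N at the grip turns it, it stays put. Its cam under the lid hooks a 9 mm lip on the front wall: the lid is locked below about 0.9 rad. Starts at 0 to 0.25.
- lid (a joint): Lid angle, rad: 0 shut, 1.571 upright, 1.83 open stop (leaning back). Hinged along the top of the case's rear wall; the front edge swings up and away from the robot. Stiff friction hinge: about 3 N at the lever's grip point moves it and it stays at any angle. Lid 194 mm deep, 258 wide, 8 thick; shut, its upper face is 92 mm above the shelf.
- lid_hinge (a point): Middle of the lid's hinge line, fixed on the case: case frame x +94, z +87 mm. The hinge line runs along the case's y.
- lever_pivot (a point): Axis of the lever on the lid's upper face (147 mm from the hinge line, 45 mm behind the lid's front edge, on the case's centre line). It moves with the lid. With the lid shut it is 92 mm above the shelf. Round hub of 28 mm diameter.
- lever_grip (a point): Grip point, mid-section of the lever bar: 64 mm from the pivot axis, 26 mm above the lid's face (118 mm above the shelf when shut); moves with lever and lid. Bar 12 wide, 14 high, end 92 mm from the pivot, 19 mm free under it. With the lever open it is 19 mm in front of the lid's edge, 211 mm from the hinge line: the lid can be lifted by it.
- lid_edge (a point): Middle of the lid's front edge, 192 mm from the hinge line; moves with the lid.
- flashlight: Chrome flashlight, 180 mm long, body 30 mm across, tail cap 33, head 38; about 0.25 kg, balanced within 10 mm of its origin. Origin on its axis at mid-length, +x to the lens. Starts in the open-topped cradles under the lid, along the case's y (lens to +y), axis 46 mm above the shelf; at its middle 35 mm are free on each side and 26 below, for 25 mm or more along it each way.
- cradle (a point): Middle of the front bay at the height of the stored flashlight's axis (case x -24, z +46 mm).
- tray: Dark walnut valet tray with a black lining, empty, 240 (x) x 130 (y) x 28 mm high, walls 6 mm, floor 6 mm thick; inside 228 x 118 mm. Does not slide. Origin: centre of its underside; x is its long direction. It stands to the left or the right of the case. The flashlight lying on its floor has its origin about 24 mm above the shelf.
- tiers: Two stepped tiers of frosted acrylic, 50 and 100 mm high, 202 (x) x 170 (y) mm over all, on the other side of the case from the tray; does not slide. Origin: centre of its underside.
- steel_ring: Steel ring, 64 mm across, on the lower tier. Origin: centre of its underside. Bystander: leave it where it is.
- glass_bead: Green glass bead, 60 mm across, 40 mm high, on the upper tier. Origin: centre of its underside. Bystander: leave it where it is.
- vase: Black ceramic vase, 104 mm across, 190 mm high, behind and to the right. Origin: centre of its underside. Bystander: leave it where it is.
- comb: Bamboo comb, 150 x 47 x 9 mm, flat on the shelf close in front of the robot. Origin: on its underside. Bystander: leave it where it is.
- perfume: Glass perfume bottle with brass cap, 38 x 60 x 110 mm, behind and to the left. Origin: centre of its underside. Bystander: leave it where it is.
- battery_box: Carton of batteries, 46 x 85 x 42 mm, in the rear bay of the case. Origin: centre of its underside. Bystander: leave it where it is.
- candle_tin: Candle tin, 52 mm across, 44 mm high, in the rear bay of the case. Origin: centre of its underside. Bystander: leave it where it is.

How it is judged:
By the outcome, as a careful person would: the job done as asked, in the order asked, and still so for the second after the job is handed in, with the robot touching nothing.
It also fails if it takes over 67 s, if anything falls off the work surface, if the arm or the gripper's body presses on something with over 40 N, if the wrist force passes 120 N, or if a joint passes its speed limit or range.

## Working session

There is one attempt and no reset: what is moved stays moved. The work goes in short steps, Python scripts to look and compute and a tool call to move; the robot and the scene stay as the last step left them, time stands still between calls to the robot, and variables do not carry over. Pictures are saved under pics/ and viewed, at most 13 in all, crops included, and the job is handed in when it is done.

Besides the shell and the picture viewer there is one more tool, called by a JSON object that holds its "method" and its "body", one argument or row to a line. drive_tool: Moves the arm, as the interface text tells. Its arguments: {"type":"object","properties":{"series":{"type":"array"}},"required":["series"]}

```bash
mkdir -p pics; ls; python3 - <<'E'
from rig import *
import cv2
for n in("scene","top"):
    im=get_image(n); cv2.imwrite(f"pics/{n}0.png",im[:,:,::-1]); print(n,calibration(n))
s=observe(); print(s)
E
```

```text
pics
scene {'fovy': 43.70026847453397, 'cx': 316.6397267998151, 'cy': 240.11355332583778, 'rvec': array([ 0.87655782,  2.45577983, -1.18921804]), 'tvec': array([ 0.4325961 , -0.1360361 ,  1.87960748])}
top {'fovy': 51.82083063592027, 'cx': 319.7584951278489, 'cy': 243.04812717922027, 'rvec': array([ 2.10536441, -2.10575156,  0.23013611]), 'tvec': array([-0.00336078,  0.55182356,  0.9742201 ])}
{'time_s': 0.1, 'q': array([ 1.13268973e+00,  3.81132159e-01,  1.29813694e+00, -8.18055799e-06,
        1.46356661e+00, -2.15302599e-01]), 'joint_vel': array([-2.36883832e-04, -1.44764983e-03, -1.87413730e-03,  9.76170811e-05,
       -1.87398349e-05, -1.65216410e-04]), 'effort': array([ 4.50885622e-03, -4.38657045e+01, -2.24906337e+01,  7.15055689e-02,
        3.41733615e-02, -1.37770644e-04]), 'position': array([0.12143464, 0.53618611, 0.2382138 ]), 'eef_rot': array([-1.95610668e-04,  1.11171257e-01,  9.93801069e-01, -5.89954486e-04]), 'contact_force': array([ 0.2538906 , -0.84885655,  0.71543672]), 'wrist_torque': array([-0.00513313, -0.06100518,  0.00995527]), 'gripper_force': 0.0, 'gripper_width': 0.08778929207737322}
```

View pics/top0.png

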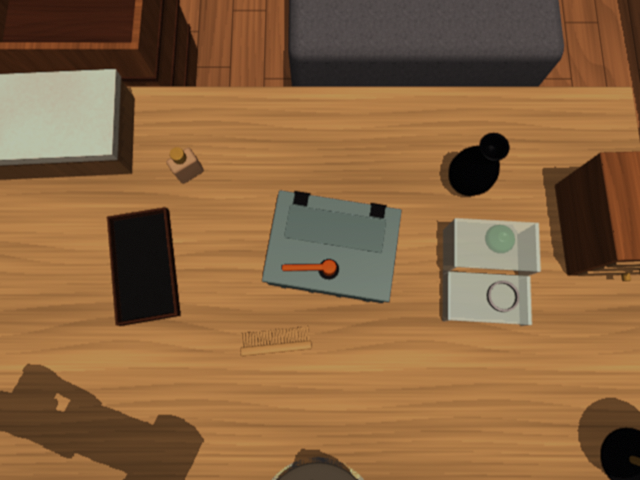

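View pics/scene0.png

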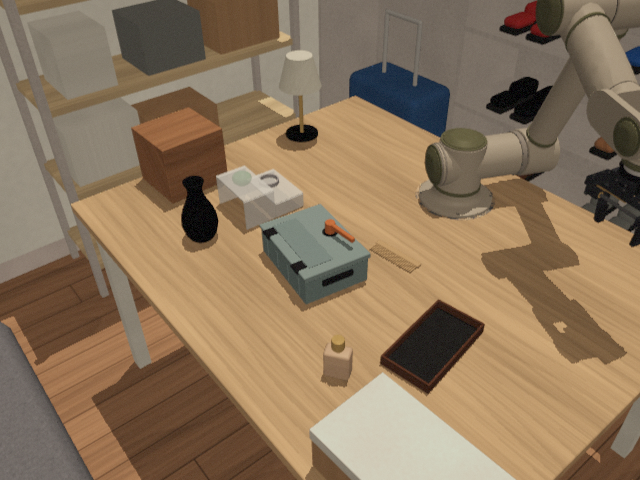

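The top view shows the lid's corners near (278,190), (402,208), (390,301) and (263,283). The hub is at (329,268), with the lever bar running to (282,267). The tray is on the left, about (108–180, 208–325). The scene view agrees with this layout.

```bash
cat > h.py <<'E'
import numpy as np, cv2
from scipy.spatial.transform import Rotation as R
from rig import *
def cast(name,px,z,c=None):
    c=c or calibration(name); px=np.atleast_2d(px).astype(float)
    M=cv2.Rodrigues(np.array(c["rvec"]))[0]; f=240/np.tan(np.radians(c["fovy"]/2))
    d=(px-[c["cx"],c["cy"]])/f
    if name=="wrist":
        r=np.linalg.norm(d,axis=1,keepdims=True); d=np.where(r>1e-9,d/r*np.tan(r),d)
    d=np.c_[d,np.ones(len(d))]@M; o=-M.T@c["tvec"]
    return o+d*((z-o[2])/d[:,2:])
def tool():
    s=observe(); q=s["eef_rot"]; return np.array(s["position"]),R.from_quat([q[1],q[2],q[3],q[0]]),s
E
python3 - <<'E'
from h import *
im=cv2.imread("pics/top0.png"); hsv=cv2.cvtColor(im,cv2.COLOR_BGR2HSV)
def big(m):
    cs=cv2.findContours(m,cv2.RETR_EXTERNAL,cv2.CHAIN_APPROX_NONE)[0]; return max(cs,key=cv2.contourArea)
roi=np.zeros(im.shape[:2],np.uint8); roi[180:310,255:410]=1
m=cv2.inRange(hsv,(70,25,50),(110,255,255))*roi
m=cv2.morphologyEx(m,cv2.MORPH_CLOSE,np.ones((9,9)))
c=big(m); b=cv2.boxPoints(cv2.minAreaRect(c)); ap=cv2.approxPolyDP(c,6,True)[:,0]
print("lid px",b.tolist(),ap.tolist()); P=cast("top",b,.092); print(P.round(4).tolist()); 
P2=cast("top",ap,.092);print(P2.round(4).tolist())
print("sides",np.linalg.norm(np.roll(P,-1,0)-P,axis=1), "ctr",P.mean(0),"dir",[np.degrees(np.arctan2(*(np.roll(P,-1,0)-P)[i,1::-1])) for i in range(4)])
m=cv2.inRange(hsv,(3,170,130),(14,255,255))*roi
c=big(m); b=cv2.boxPoints(cv2.minAreaRect(c)); print("lever px",b.tolist(),cv2.boundingRect(c)); print(cast("top",b,.125).round(4).tolist())
roi[:]=0; roi[200:335,95:190]=1
m=cv2.inRange(im,(0,0,0),(60,45,80))*roi; m=cv2.morphologyEx(m,cv2.MORPH_OPEN,np.ones((3,3)))
c=big(m); b=cv2.boxPoints(cv2.minAreaRect(c));P=cast("top",b,.028);print("tray px",b.tolist());print(P.round(4).tolist());
print("sides",np.linalg.norm(np.roll(P,-1,0)-P,axis=1),"ctr",P.mean(0),"dir",[np.degrees(np.arctan2(*(np.roll(P,-1,0)-P)[i,1::-1])) for i in range(4)])
p,r,s=tool(); print(r.as_matrix().round(3))
c=calibration("top");M=cv2.Rodrigues(c["rvec"])[0];print("cam",-M.T@c["tvec"])
cv2.imwrite("pics/z.png",cv2.resize(im[180:335,95:410],None,fx=2.5,fy=2.5,interpolation=cv2.INTER_CUBIC))
E
```

```text
lid px [[284.3417663574219, 237.1517791748047], [289.6979064941406, 203.3667755126953], [385.9732360839844, 218.6299285888672], [380.6170959472656, 252.41493225097656]] [[289, 208], [285, 236], [381, 250], [382, 218]]
[[0.5571, 0.0686, 0.092], [0.6288, 0.0586, 0.092], [0.5961, -0.1393, 0.092], [0.5254, -0.1265, 0.092]]
[[0.6189, 0.0599, 0.092], [0.5596, 0.0673, 0.092], [0.5304, -0.1274, 0.092], [0.5975, -0.1312, 0.092]]
sides [0.07238696 0.20064504 0.07186559 0.19759976] ctr [ 0.57688084 -0.03465035  0.092     ] dir [np.float64(-7.908479408577257), np.float64(-99.38827944302972), np.float64(169.67363687150876), np.float64(80.75869012582191)]
lever px [[282.0, 260.0], [335.0, 260.0], [335.0, 273.0], [282.0, 273.0]] (282, 260, 54, 14)
[[0.5037, 0.07, 0.125], [0.5037, -0.0332, 0.125], [0.4781, -0.033, 0.125], [0.4782, 0.0696, 0.125]]
tray px [[103.94676971435547, 214.31016540527344], [168.27371215820312, 207.31809997558594], [180.37551879882812, 318.65484619140625], [116.048583984375, 325.64691162109375]]
[[0.6237, 0.4694, 0.028], [0.6396, 0.3295, 0.028], [0.3972, 0.2881, 0.028], [0.3827, 0.4214, 0.028]]
sides [0.14083213 0.24595188 0.13407149 0.2457084 ] ctr [0.51079068 0.37710759 0.028     ] dir [np.float64(-83.51666732222351), np.float64(-170.30506536791736), np.float64(96.17676084042367), np.float64(11.278966199349286)]
[[-0.975  0.221 -0.001]
 [ 0.221  0.975 -0.001]
 [ 0.    -0.001 -1.   ]]
cam [ 0.32744329 -0.0043133   1.07069493]
```

View pics/z.png

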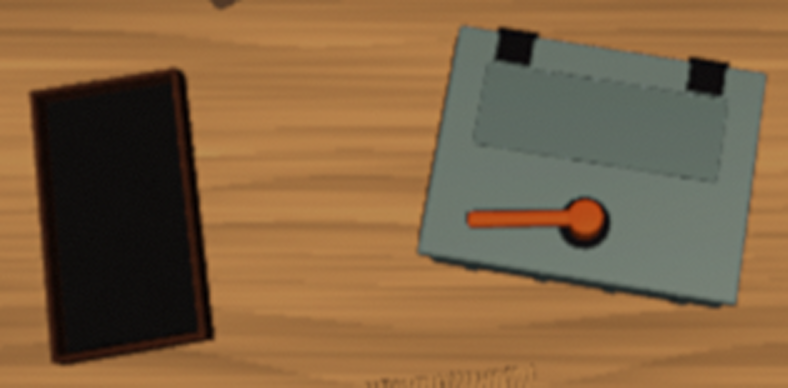

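```bash
python3 - <<'E'
from h import *
z=lambda L:np.array(L)/2.5+[95,180]-0.3
def show(n,px,h):
    P=cast("top",px,h); e=np.roll(P,-1,0)-P
    print(n,P[:,:2].round(4).tolist(),"L",np.linalg.norm(e,axis=1).round(3),"ctr",P.mean(0).round(4),"ang",np.degrees(np.arctan2(e[:,1],e[:,0])).round(1))
show("lid",z([[461,27],[766,73],[736,303],[419,254]]),.092)
show("tray",z([[32,92],[183,70],[211,339],[55,362]]),.028)
print("hubtop",cast("top",z([[586,216]]),.125),"hubbase",cast("top",z([[584,222]]),.098))
print("tip, bar",cast("top",z([[467,219],[560,218]]),.125))
E
```

```text
lid [[0.6567, 0.081], [0.6169, -0.1711], [0.4276, -0.1406], [0.4667, 0.1112]] L [0.255 0.192 0.255 0.192] ctr [ 0.542  -0.0299  0.092 ] ang [-99.  170.8  81.2  -9. ]
tray [[0.6187, 0.4612], [0.6387, 0.3303], [0.4041, 0.2912], [0.3851, 0.4202]] L [0.132 0.238 0.13  0.237] ctr [0.5117 0.3757 0.028 ] ang [ -81.3 -170.5   98.4    9.9]
hubtop [[ 0.49167308 -0.02164196  0.125     ]] hubbase [[ 0.49151027 -0.02052118  0.098     ]]
tip, bar [[ 0.48933503  0.07070448  0.125     ]
 [ 0.49010431 -0.00145873  0.125     ]]
```

The lid measures 192 x 255 mm against the given 194 x 258, and its predicted pivot (0.491,-0.022) matches the hub. That puts the case yaw at about -9° and the lever at about 0.18 rad. The tray centre is (0.512,0.376) with yaw about +9°. Next I turn the tool and travel to the lever.

{"method": "drive_tool", "body": {
  "series": [
    [[0,0,0],[0,0,9.5],0.088],
    [[0,0,0],[0,0,9.5],0.088],
    [[0,0,0],[0,0,9.5],0.088],
    [[0,0,0],[0,0,9.5],0.088],
    [[0,0,0],[0,0,9.5],0.088],
    [[0,0,0],[0,0,9.5],0.088],
    [[0,0,0],[0,0,9.5],0.088],
    [[0,0,0],[0,0,9.5],0.088],
    [[-0.03,0.02,0],[0,0,0],0.088],
    [[-0.045,0.032,0],[0,0,0],0.088],
    [[-0.045,0.032,0],[0,0,0],0.088],
    [[-0.045,0.032,0],[0,0,0],0.088]
  ]
}}

```text
time_s: 1.6
position: [0.2416, 0.3724, 0.2386]
eef_rot: [0.0, 0.699, 0.715, -0.0]
contact_force: [0.6, 0.3, -0.8]
gripper_width: 0.088
gripper_force: 0.0
```

{"method": "drive_tool", "body": {
  "series": [
    [[-0.045,0.032,0],[0,0,0],0.06],
    [[-0.045,0.032,0],[0,0,0],0.06],
    [[-0.045,0.032,0],[0,0,0],0.06],
    [[-0.045,0.032,0],[0,0,0],0.06],
    [[-0.045,0.032,0],[0,0,0],0.06],
    [[-0.045,0.032,0],[0,0,0],0.06],
    [[-0.045,0.032,0],[0,0,0],0.06],
    [[-0.02,0.014,0],[0,0,0],0.06],
    [[0,0,0],[0,0,0],0.06],
    [[0,0,0],[0,0,0],0.06]
  ]
}}

```text
time_s: 2.85
position: [0.4856, 0.0448, 0.2386]
eef_rot: [-0.0, 0.699, 0.715, -0.0]
contact_force: [0.9, 1.1, 0.1]
gripper_width: 0.06
gripper_force: 0.0
```

```bash
cat >> h.py <<'E'
def delta(tgt,yaw=None):
    "world target TCP -> shift in tool axes; yaw = wanted heading of tool y, deg"
    p,r,s=tool(); m=r.as_matrix()
    print("t",round(s["time_s"],2),"p",p.round(4),"yaw",np.degrees(np.arctan2(m[1,1],m[0,1])).round(2),"tilt",m[:,2].round(3),"q",np.round(s["q"],2),"F",np.round(s["contact_force"],1),"w",round(s["gripper_width"],4),"gf",round(s["gripper_force"],1))
    d=r.inv().apply(np.array(tgt)-p); print("shift",d.round(4)); return d
E
python3 - <<'E'
from h import *
delta([.489,.042,.101])
im=get_image("wrist"); cv2.imwrite("pics/w1.png",im[:,:,::-1])
E
```

```text
t 2.85 p [0.4856 0.0448 0.2386] yaw 1.26 tilt [-0.001  0.    -1.   ] q [-0.15  0.27  1.46  0.    1.41 -0.17] F [0.9 1.1 0.1] w 0.06 gf 0.0
shift [-0.0029  0.0034  0.1376]
```

View pics/w1.png

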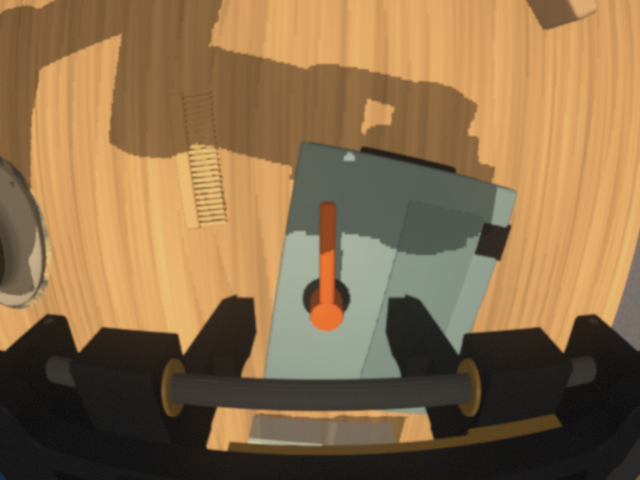

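The wrist view shows the lever tip at (328,203) and the hub top at (326,316). I'll cast these to check the position.

```bash
python3 - <<'E'
from h import *
print(cast("wrist",[[328,203],[328,240],[326,316]],.125))
im=cv2.imread("pics/w1.png");hsv=cv2.cvtColor(im,cv2.COLOR_BGR2HSV)
m=cv2.inRange(hsv,(2,150,70),(14,255,255))
for y in(215,240,265):
    xs=np.where(m[y,290:360])[0]+290; print(y,xs.min(),xs.max(),cast("wrist",[[xs.min(),y],[xs.max()+1,y]],.125)[:,:2].round(4).tolist())
E
```

```text
[[ 0.49211733  0.07114447  0.125     ]
 [ 0.49290596  0.04315968  0.125     ]
 [ 0.49323592 -0.02137891  0.125     ]]
215 320 334 [[0.4866, 0.0621], [0.4974, 0.0624]]
240 321 334 [[0.4877, 0.043], [0.4981, 0.0433]]
265 320 334 [[0.4874, 0.0231], [0.4988, 0.0233]]
```

{"method": "drive_tool", "body": {
  "series": [
    [[-0.003,0.006,0.03],[0,0,0],0.05],
    [[0,0,0.04],[0,0,0],0.05],
    [[0,0,0.035],[0,0,0],0.05],
    [[0,0,0.02],[0,0,0],0.05],
    [[0,0,0.012],[0,0,0],0.05],
    [[0,0,0],[0,0,0],0.05],
    [[0,0,0],[0,0,0],0.008],
    [[0,0,0],[0,0,0],0.008],
    [[0,0,0],[0,0,0],0.008],
    [[0,0,0],[0,0,0],0.008],
    [[0,0,0],[0,0,0],0.008],
    [[0,0,0],[0,0,0],0.008]
  ]
}}

```text
time_s: 4.4
position: [0.492, 0.0414, 0.1018]
eef_rot: [-0.0, 0.7, 0.715, -0.0]
contact_force: [-3.2, 0.3, 3.6]
gripper_width: 0.0116
gripper_force: 30.0
```

{"method": "drive_tool", "body": {
  "series": [
    [[-0.0006,-0.0088,0],[0,0,-8],0.008],
    [[-0.0006,-0.0088,0],[0,0,-8],0.008],
    [[-0.0006,-0.0088,0],[0,0,-8],0.008],
    [[-0.0006,-0.0088,0],[0,0,-8],0.008],
    [[-0.0006,-0.0088,0],[0,0,-8],0.008],
    [[-0.0006,-0.0088,0],[0,0,-8],0.008],
    [[-0.0006,-0.0088,0],[0,0,-8],0.008],
    [[-0.0006,-0.0088,0],[0,0,-8],0.008],
    [[-0.0006,-0.0088,0],[0,0,-8],0.008],
    [[0,0,0],[0,0,0],0.008]
  ]
}}

```text
time_s: 5.65
position: [0.431, -0.0034, 0.1017]
eef_rot: [-0.002, 0.145, 0.989, 0.0]
contact_force: [-10.1, 2.2, 8.3]
gripper_width: 0.0119
gripper_force: 30.0
```

{"method": "drive_tool", "body": {
  "series": [
    [[-0.0003,-0.0055,0],[0,0,-5],0.008],
    [[-0.0003,-0.0044,0],[0,0,-4],0.008],
    [[0,0,0],[0,0,0],0.008],
    [[0,0,0],[0,0,0],0.008]
  ]
}}

```text
time_s: 6.15
position: [0.4289, -0.0123, 0.1016]
eef_rot: [-0.003, 0.068, 0.998, 0.001]
contact_force: [-10.6, 5.0, 9.8]
gripper_width: 0.0116
gripper_force: 30.0
```

```bash
python3 - <<'E'
from h import *
delta([.489,.042,.101])
print(observe()["wrist_torque"])
E
```

```text
t 6.15 p [ 0.4289 -0.0123  0.1016] yaw 82.24 tilt [-0.005  0.002 -1.   ] q [-0.31  0.35  1.82  0.    0.97 -1.74] F [-10.6   5.    9.8] w 0.0116 gf 30.0
shift [-0.0522  0.0619  0.0004]
[ 0.67515023  1.56730241 -0.14008749]
```

The lever is against the open stop: the bar heading is about 171.5° and there is a reaction force. Now I'll work out the lid arc.

```bash
cat > arc.py <<'E'
from h import *
# plane coords: X toward case -x (tool x at start), Z up; tool tilt t (deg) = negative turn about tool y
def rows(th,tl,r=.2127,b0=9.06):
    def tcp(a,t):
        b=np.radians(a+b0); t=np.radians(t); zd=np.array([-np.sin(t),-np.cos(t)])
        return r*np.array([np.cos(b),np.sin(b)])+.019*zd
    for i in range(1,len(th)):
        d=tcp(th[i],tl[i])-tcp(th[i-1],tl[i-1]); t=np.radians(tl[i-1])
        x=np.array([np.cos(t),-np.sin(t)]); z=np.array([-np.sin(t),-np.cos(t)])
        print([round(d@x,4),0,round(d@z,4)],[0,-round(tl[i]-tl[i-1],2),0])
E
python3 - <<'E'
from arc import *
th=[0,3,8]+list(range(15,100,7))+[103]; print(th)
tl=[0]*3+list(np.minimum(25,np.arange(1,14)*2.5)); tl+= [25]*(len(th)-len(tl)); rows(th,tl)
E
```

```text
[0, 3, 8, 15, 22, 29, 36, 43, 50, 57, 64, 71, 78, 85, 92, 99, 103]
[np.float64(-0.002), 0, np.float64(-0.0109)] [0, 0, 0]
[np.float64(-0.0047), 0, np.float64(-0.018)] [0, 0, 0]
[np.float64(-0.0099), 0, np.float64(-0.0243)] [0, np.float64(-2.5), 0]
[np.float64(-0.0138), 0, np.float64(-0.0225)] [0, np.float64(-2.5), 0]
[np.float64(-0.0174), 0, np.float64(-0.02)] [0, np.float64(-2.5), 0]
[np.float64(-0.0204), 0, np.float64(-0.017)] [0, np.float64(-2.5), 0]
[np.float64(-0.023), 0, np.float64(-0.0136)] [0, np.float64(-2.5), 0]
[np.float64(-0.0249), 0, np.float64(-0.0097)] [0, np.float64(-2.5), 0]
[np.float64(-0.0262), 0, np.float64(-0.0056)] [0, np.float64(-2.5), 0]
[np.float64(-0.0268), 0, np.float64(-0.0014)] [0, np.float64(-2.5), 0]
[np.float64(-0.0266), 0, np.float64(0.0029)] [0, np.float64(-2.5), 0]
[np.float64(-0.0258), 0, np.float64(0.0072)] [0, np.float64(-2.5), 0]
[np.float64(-0.0234), 0, np.float64(0.0112)] [0, np.float64(-0.0), 0]
[np.float64(-0.0219), 0, np.float64(0.014)] [0, np.float64(-0.0), 0]
[np.float64(-0.02), 0, np.float64(0.0165)] [0, np.float64(-0.0), 0]
[np.float64(-0.0105), 0, np.float64(0.0105)] [0, np.float64(-0.0), 0]
```

{"method": "drive_tool", "body": {
  "series": [
    [[-0.002,0,-0.0109],[0,0,0],0.008],
    [[-0.0047,0,-0.018],[0,0,0],0.008],
    [[-0.0099,0,-0.0243],[0,-2.5,0],0.008],
    [[-0.0138,0,-0.0225],[0,-2.5,0],0.008],
    [[-0.0174,0,-0.02],[0,-2.5,0],0.008],
    [[-0.0204,0,-0.017],[0,-2.5,0],0.008],
    [[0,0,0],[0,0,0],0.008]
  ]
}}

```text
time_s: 7.02
position: [0.4938, -0.0224, 0.2198]
eef_rot: [0.088, 0.067, 0.994, -0.007]
contact_force: [-5.8, -3.4, 5.5]
gripper_width: 0.0116
gripper_force: 30.0
```

```bash
python3 - <<'E'
from h import *
delta([.636,-.045,.087])
p,r,s=tool(); g=p-.019*r.as_matrix()[:,2]; print(g, np.linalg.norm((g-[.636,-.045,.087])))
E
```

```text
t 7.03 p [ 0.4938 -0.0224  0.2198] yaw 82.22 tilt [ 0.173 -0.025 -0.985] q [-0.3   0.23  1.6   0.03  1.14 -1.74] F [-5.8 -3.4  5.5] w 0.0116 gf 30.0
shift [-0.1185 -0.003   0.1559]
[ 0.49046349 -0.02193058  0.23849414] 0.2113375189107195
```

{"method": "drive_tool", "body": {
  "series": [
    [[-0.023,0,-0.0136],[0,-2.5,0],0.008],
    [[-0.0249,0,-0.0097],[0,-2.5,0],0.008],
    [[-0.0262,0,-0.0056],[0,-2.5,0],0.008],
    [[-0.0268,0,-0.0014],[0,-2.5,0],0.008],
    [[-0.0266,0,0.0029],[0,-2.5,0],0.008],
    [[-0.0258,0,0.0072],[0,-2.5,0],0.008],
    [[-0.0234,0,0.0112],[0,0,0],0.008],
    [[0,0,0],[0,0,0],0.008]
  ]
}}

```text
time_s: 8.02
position: [0.6632, -0.0486, 0.2818]
eef_rot: [0.216, 0.067, 0.974, -0.018]
contact_force: [-0.7, -15.0, 1.3]
gripper_width: 0.0116
gripper_force: 30.0
```

```bash
python3 - <<'E'
from h import *
delta([.636,-.045,.087])
p,r,s=tool(); g=p-.019*r.as_matrix()[:,2]; print(g, np.linalg.norm((g-[.636,-.045,.087])))
E
```

```text
t 8.03 p [ 0.6632 -0.0486  0.2818] yaw 82.1 tilt [ 0.419 -0.064 -0.906] q [-0.27  0.38  1.23  0.06  1.09 -1.72] F [ -0.7 -15.    1.3] w 0.0116 gf 30.0
shift [0.1075 0.0011 0.1648]
[ 0.65526358 -0.04734475  0.29902463] 0.21291084488679268
```

{"method": "drive_tool", "body": {
  "series": [
    [[-0.0219,-0.0007,0.014],[0,0,0],0.008],
    [[-0.02,-0.0007,0.0165],[0,0,0],0.008],
    [[-0.0105,0,0.0105],[0,0,0],0.008],
    [[0,0,0],[0,0,0],0.008],
    [[0,0,0],[0,0,0],0.008]
  ]
}}

```text
time_s: 8.65
position: [0.7274, -0.0566, 0.2688]
eef_rot: [0.219, 0.066, 0.973, -0.016]
contact_force: [3.7, -4.8, 7.9]
gripper_width: 0.011
gripper_force: 30.1
```

```bash
python3 - <<'E'
from h import *
delta([.636,-.045,.087])
p,r,s=tool(); g=p-.019*r.as_matrix()[:,2]; print(g, np.linalg.norm((g-[.636,-.045,.087])), s["wrist_torque"])
cv2.imwrite("pics/s2.png",get_image("scene")[80:330,150:480,::-1].repeat(2,0).repeat(2,1))
E
```

```text
t 8.65 p [ 0.7274 -0.0566  0.2688] yaw 82.19 tilt [ 0.424 -0.061 -0.904] q [-0.26  0.51  1.07  0.05  1.13 -1.7 ] F [ 3.7 -4.8  7.9] w 0.011 gf 30.1
shift [ 0.1611 -0.0004  0.1249]
[ 0.71936292 -0.05545637  0.28601   ] 0.2160178044564632 [-0.89712677 -0.37328983 -0.33968674]
```

View pics/s2.png

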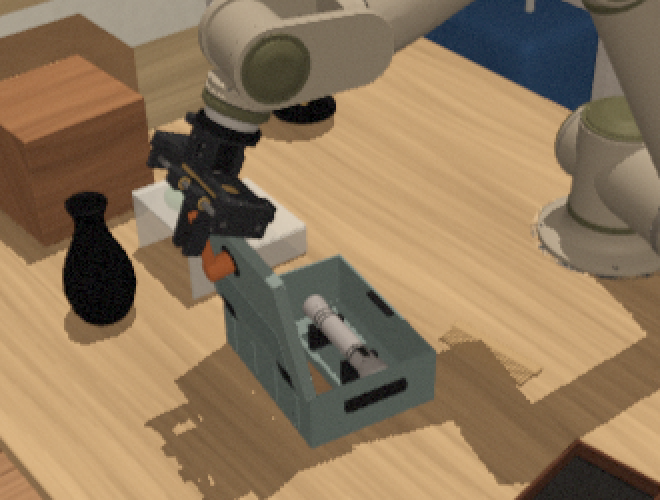

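The lid stands open, leaning back past upright, and the flashlight is visible in its cradles. Now I release the lever and retract.

{"method": "drive_tool", "body": {
  "series": [
    [[0,0,0],[0,0,0],0.045],
    [[0,0,0],[0,0,0],0.045],
    [[0,0,0],[0,0,0],0.045],
    [[0,0,-0.015],[0,0,0],0.045],
    [[0,0,-0.03],[0,0,0],0.045],
    [[0,0,-0.04],[0,0,0],0.045],
    [[0.01,0,-0.04],[0,5,0],0.045],
    [[0.04,0,-0.01],[0,5,0],0.045],
    [[0.05,0,0],[0,5,0],0.045],
    [[0.05,0,0],[0,5,0],0.045],
    [[0.05,0,0],[0,5,0],0.045],
    [[0,0,0],[0,0,0],0.045]
  ]
}}

```text
time_s: 10.2
position: [0.4765, -0.0206, 0.3473]
eef_rot: [0.001, 0.068, 0.998, -0.0]
contact_force: [0.6, 0.2, 0.9]
gripper_width: 0.045
gripper_force: 0.0
```

```bash
python3 - <<'E'
from h import *
delta([.52,-.026,.3])
for n in("top","scene"): cv2.imwrite(f"pics/{n}3.png",get_image(n)[:,:,::-1])
im=cv2.imread("pics/top3.png")[170:320,240:440]; cv2.imwrite("pics/t3.png",cv2.resize(im,None,fx=4,fy=4,interpolation=cv2.INTER_CUBIC))
E
```

```text
t 10.2 p [ 0.4765 -0.0206  0.3473] yaw 82.24 tilt [ 0.001 -0.    -1.   ] q [-0.29  0.19  1.26 -0.    1.69 -1.73] F [0.6 0.2 0.9] w 0.045 gf 0.0
shift [-0.0438  0.0006  0.0474]
```

View pics/t3.png

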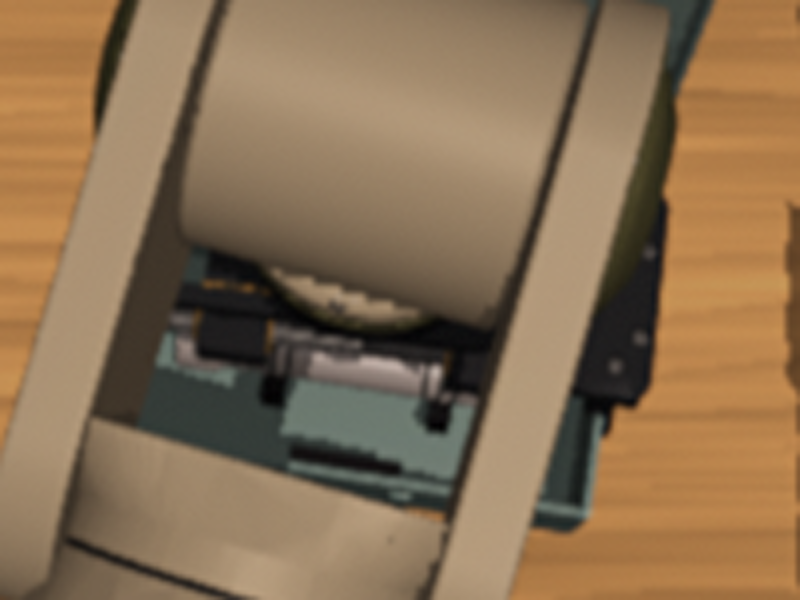

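The arm hides the case from above, so I'll turn the tool to the flashlight heading and use the wrist camera.

{"method": "drive_tool", "body": {
  "series": [
    [[0,0,0],[0,0,9.1],0.06],
    [[0,0,0],[0,0,9.1],0.06],
    [[0,0,0],[0,0,9.1],0.06],
    [[0,0,0],[0,0,9.1],0.06],
    [[0,0,0],[0,0,9.1],0.06],
    [[0,0,0],[0,0,9.1],0.06],
    [[0,0,0],[0,0,9.1],0.06],
    [[0,0,0],[0,0,9.1],0.06],
    [[0,0,0],[0,0,9.1],0.06],
    [[0,0,0],[0,0,9.1],0.06],
    [[0,0,0],[0,0,0],0.06],
    [[0,0,0],[0,0,0],0.06]
  ]
}}

```text
time_s: 11.8
position: [0.4785, -0.0212, 0.3459]
eef_rot: [0.0, 0.758, 0.652, 0.0]
contact_force: [0.3, -0.8, 1.1]
gripper_width: 0.06
gripper_force: 0.0
```

```bash
python3 - <<'E'
from h import *
delta([.5193,-.0269,.2])
cv2.imwrite("pics/w3.png",get_image("wrist")[:,:,::-1])
E
```

```text
t 11.8 p [ 0.4785 -0.0212  0.3459] yaw -8.59 tilt [ 0. -0. -1.] q [-0.29  0.19  1.26  0.    1.69 -0.14] F [ 0.3 -0.8  1.1] w 0.06 gf 0.0
shift [0.0005 0.0411 0.1459]
```

View pics/w3.png

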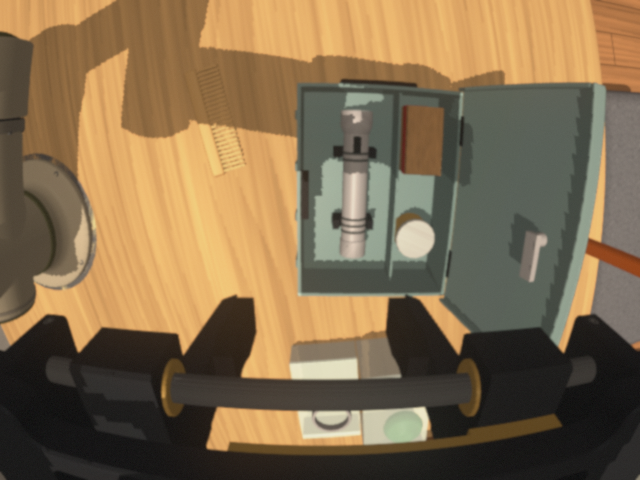

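The wrist view shows the flashlight from about (355,108) at the lens to (352,258) at the tail. The lever (590,250) sticks out past the edge of the lid.

```bash
python3 - <<'E'
from h import *
im=cv2.imread("pics/w3.png");print([im[y,335:375:3].mean(1).astype(int).tolist() for y in(170,190,200)])
P=cast("wrist",[[355,108],[352.5,258]],.050);print(P,np.linalg.norm(P[0]-P[1]),P.mean(0),np.degrees(np.arctan2(*(P[0]-P[1])[1::-1])))
print(cast("wrist",[[342,185],[368,185]],.046))
print("case rim front", cast("wrist",[[299,87],[299,293]],.084))
delta([P.mean(0)[0],P.mean(0)[1],.2])
E
```

```text
[[167, 166, 159, 97, 103, 110, 112, 115, 112, 106, 102, 114, 157, 157], [166, 166, 153, 144, 168, 190, 216, 197, 175, 156, 126, 122, 158, 158], [165, 165, 155, 147, 171, 192, 215, 193, 174, 154, 121, 112, 158, 157]]
[[ 0.53532254  0.07161293  0.05      ]
 [ 0.50787739 -0.11352823  0.05      ]] 0.18716432425614687 [ 0.52159996 -0.02095765  0.05      ] 81.56793342883986
[[ 0.50726766 -0.01880176  0.046     ]
 [ 0.5388389  -0.02328813  0.046     ]]
case rim front [[ 0.47585878  0.10268637  0.084     ]
 [ 0.43626535 -0.13593093  0.084     ]]
t 11.85 p [ 0.4784 -0.0212  0.3459] yaw -8.62 tilt [ 0. -0. -1.] q [-0.29  0.19  1.26  0.    1.69 -0.14] F [-0.5 -0.5  0.5] w 0.06 gf 0.0
shift [0.0067 0.0426 0.1459]
```

{"method": "drive_tool", "body": {
  "series": [
    [[0.004,0.02,0.02],[0,0,0],0.05],
    [[0,0.0225,0.04],[0,0,0],0.05],
    [[0,0,0.05],[0,0,0],0.05],
    [[0,0,0.05],[0,0,0],0.05],
    [[0,0,0.045],[0,0,0],0.05],
    [[0,0,0.03],[0,0,0],0.05],
    [[0,0,0],[0,0,0],0.05],
    [[0,0,0],[0,0,0],0.05]
  ]
}}

```text
time_s: 12.85
position: [0.5215, -0.0239, 0.1122]
eef_rot: [0.001, 0.759, 0.651, 0.001]
contact_force: [-0.2, -0.3, -0.7]
gripper_width: 0.0503
gripper_force: 0.0
```

```bash
python3 - <<'E'
from h import *
delta([.521,-.024,.031])
cv2.imwrite("pics/w4.png",get_image("wrist")[:,:,::-1])
E
```

```text
t 12.85 p [ 0.5215 -0.0239  0.1122] yaw -8.72 tilt [ 0.002 -0.001 -1.   ] q [-0.27  0.46  1.57 -0.    1.11 -0.12] F [-0.2 -0.3 -0.7] w 0.0503 gf 0.0
shift [-0.0002 -0.0006  0.0812]
```

View pics/w4.png

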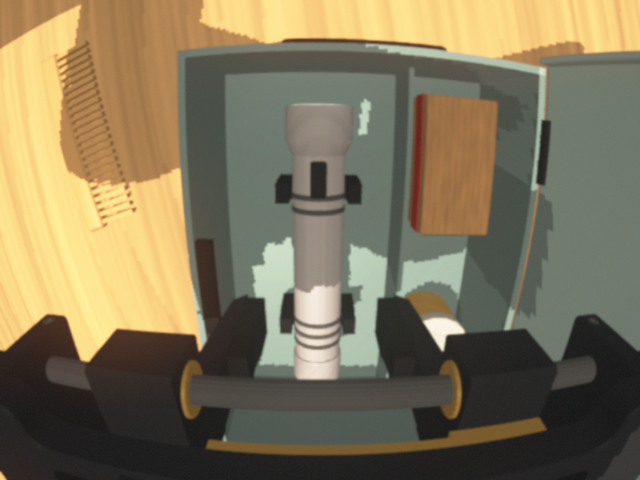

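The flashlight (columns 295–342) is centred between the fingers (265–377). I'll descend, grip and lift.

{"method": "drive_tool", "body": {
  "series": [
    [[0,0,0.025],[0,0,0],0.05],
    [[0,0,0.025],[0,0,0],0.05],
    [[0,0,0.02],[0,0,0],0.05],
    [[0,0,0.011],[0,0,0],0.05],
    [[0,0,0],[0,0,0],0.05],
    [[0,0,0],[0,0,0],0.05],
    [[0,0,0],[0,0,0],0.024],
    [[0,0,0],[0,0,0],0.024],
    [[0,0,0],[0,0,0],0.024],
    [[0,0,0],[0,0,0],0.024],
    [[0,0,0],[0,0,0],0.024],
    [[0,0,0],[0,0,0],0.024]
  ]
}}

```text
time_s: 14.4
position: [0.5208, -0.0237, 0.0301]
eef_rot: [0.0, 0.759, 0.651, 0.0]
contact_force: [-1.1, -0.3, 5.5]
gripper_width: 0.0292
gripper_force: 30.0
```

{"method": "drive_tool", "body": {
  "series": [
    [[0,0,-0.005],[0,0,0],0.024],
    [[0,0,-0.015],[0,0,0],0.024],
    [[0,0,-0.025],[0,0,0],0.024],
    [[0,0,-0.03],[0,0,0],0.024],
    [[0,0,-0.035],[0,0,0],0.024],
    [[0,0,-0.035],[0,0,0],0.024],
    [[0,0,-0.035],[0,0,0],0.024],
    [[0,0,-0.02],[0,0,0],0.024],
    [[0,0,0],[0,0,0],0.024],
    [[0,0,0],[0,0,0],0.024]
  ]
}}

```text
time_s: 15.65
position: [0.5202, -0.0235, 0.2292]
eef_rot: [-0.001, 0.759, 0.651, -0.0]
contact_force: [0.1, 0.6, -2.5]
gripper_width: 0.0288
gripper_force: 30.0
```

```bash
python3 - <<'E'
from h import *
delta([.512,.376,.2])
print(tool()[2]["wrist_torque"])
E
```

```text
t 15.65 p [ 0.5202 -0.0235  0.2292] yaw -8.76 tilt [-0.001  0.    -1.   ] q [-0.27  0.34  1.39 -0.    1.41 -0.12] F [ 0.1  0.6 -2.5] w 0.0288 gf 30.0
shift [ 0.3936 -0.0689  0.0294]
[-0.06452436  0.02612893 -0.02698504]
```

The flashlight is held (2.5 N). Now I carry it to the tray.

{"method": "drive_tool", "body": {
  "series": [
    [[0.02,-0.0035,0],[0,0,0],0.024],
    [[0.04,-0.007,0],[0,0,0],0.024],
    [[0.045,-0.008,0],[0,0,0],0.024],
    [[0.045,-0.008,0],[0,0,0],0.024],
    [[0.045,-0.008,0],[0,0,0],0.024],
    [[0.045,-0.008,0],[0,0,0],0.024],
    [[0.045,-0.008,0],[0,0,0],0.024],
    [[0.045,-0.008,0],[0,0,0],0.024],
    [[0.04,-0.007,0],[0,0,0],0.024],
    [[0.024,-0.0035,0],[0,0,0],0.024],
    [[0,0,0],[0,0,0],0.024]
  ]
}}

```text
time_s: 17.02
position: [0.5119, 0.3773, 0.2281]
eef_rot: [-0.0, 0.758, 0.652, -0.001]
contact_force: [0.1, -0.2, -2.6]
gripper_width: 0.0295
gripper_force: 30.0
```

{"method": "drive_tool", "body": {
  "series": [
    [[0,0,0],[0,0,4],0.024],
    [[0,0,0],[0,0,8],0.024],
    [[0,0,0],[0,0,8],0.024],
    [[0,0,0],[0,0,8],0.024],
    [[0,0,0],[0,0,8],0.024],
    [[0,0,0],[0,0,8],0.024],
    [[0,0,0],[0,0,8],0.024],
    [[0,0,0],[0,0,8],0.024],
    [[0,0,0],[0,0,8],0.024],
    [[0,0,0],[0,0,4],0.024],
    [[0,0,0],[0,0,0],0.024],
    [[0,0,0],[0,0,0],0.024]
  ]
}}

```text
time_s: 18.52
position: [0.5126, 0.3756, 0.2296]
eef_rot: [0.0, 0.997, 0.081, -0.0]
contact_force: [0.1, -0.3, -1.8]
gripper_width: 0.0293
gripper_force: 30.0
```

```bash
python3 - <<'E'
from h import *
delta([.512,.376,.03])
cv2.imwrite("pics/w5.png",get_image("wrist")[:,:,::-1])
E
```

```text
t 18.52 p [0.5126 0.3756 0.2296] yaw -80.72 tilt [-0.001 -0.    -1.   ] q [ 0.45  0.54  1.05 -0.    1.55  1.86] F [ 0.1 -0.3 -1.8] w 0.0293 gf 30.0
shift [-0.0004 -0.0005  0.1996]
```

View pics/w5.png

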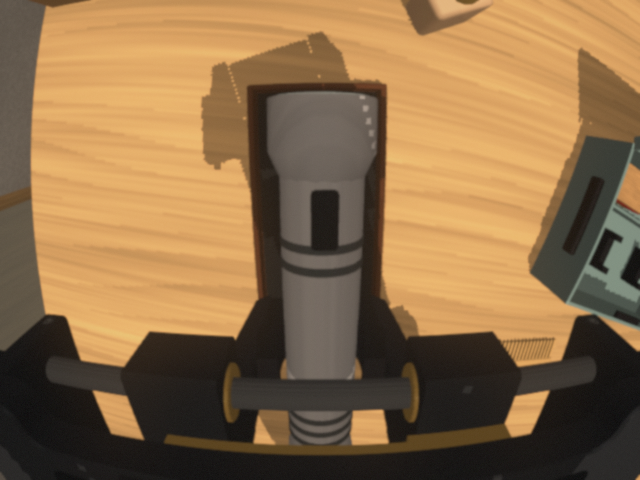

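The flashlight is lined up with the tray, whose rims at columns 250 and 385 sit on either side of it. I'll lower it, slowing down near the floor.

{"method": "drive_tool", "body": {
  "series": [
    [[0,0,0.015],[0,0,0],0.024],
    [[0,0,0.03],[0,0,0],0.024],
    [[0,0,0.035],[0,0,0],0.024],
    [[0,0,0.035],[0,0,0],0.024],
    [[0,0,0.035],[0,0,0],0.024],
    [[0,0,0.03],[0,0,0],0.024],
    [[0,0,0.018],[0,0,0],0.024],
    [[0,0,0.008],[0,0,0],0.024],
    [[0,0,0.005],[0,0,0],0.024],
    [[0,0,0],[0,0,0],0.024],
    [[0,0,0],[0,0,0],0.024]
  ]
}}

```text
time_s: 19.95
position: [0.5129, 0.3764, 0.0197]
eef_rot: [-0.0, 0.997, 0.081, 0.001]
contact_force: [0.3, -0.3, -1.2]
gripper_width: 0.0289
gripper_force: 30.0
```

{"method": "drive_tool", "body": {
  "series": [
    [[0,0,0.0015],[0,0,0],0.024],
    [[0,0,0.0015],[0,0,0],0.024],
    [[0,0,0.001],[0,0,0],0.024],
    [[0,0,0],[0,0,0],0.024],
    [[0,0,0],[0,0,0],0.024]
  ]
}}

```text
time_s: 20.58
position: [0.5126, 0.3763, 0.0149]
eef_rot: [-0.0, 0.997, 0.081, -0.0]
contact_force: [-0.4, -1.1, -2.3]
gripper_width: 0.029
gripper_force: 30.0
```

{"method": "drive_tool", "body": {
  "series": [
    [[0,0,0.001],[0,0,0],0.024],
    [[0,0,0.001],[0,0,0],0.024],
    [[0,0,0.001],[0,0,0],0.024],
    [[0,0,0.001],[0,0,0],0.024],
    [[0,0,0],[0,0,0],0.024],
    [[0,0,0],[0,0,0],0.024]
  ]
}}

```text
time_s: 21.32
position: [0.5126, 0.3763, 0.011]
eef_rot: [-0.0, 0.997, 0.081, 0.0]
contact_force: [0.2, 0.3, -1.2]
gripper_width: 0.0292
gripper_force: 30.0
```

{"method": "drive_tool", "body": {
  "series": [
    [[0,0,0.0007],[0,0,0],0.024],
    [[0,0,0.0007],[0,0,0],0.024],
    [[0,0,0],[0,0,0],0.024],
    [[0,0,0],[0,0,0],0.024]
  ]
}}

```text
time_s: 21.82
position: [0.5125, 0.3763, 0.0095]
eef_rot: [0.0, 0.997, 0.081, 0.0]
contact_force: [-0.6, -0.6, -2.4]
gripper_width: 0.0293
gripper_force: 30.0
```

{"method": "drive_tool", "body": {
  "series": [
    [[0,0,0.0006],[0,0,0],0.024],
    [[0,0,0.0006],[0,0,0],0.024],
    [[0,0,0],[0,0,0],0.024],
    [[0,0,0],[0,0,0],0.024]
  ]
}}

```text
time_s: 22.32
position: [0.5126, 0.3762, 0.0084]
eef_rot: [-0.0, 0.997, 0.081, 0.0]
contact_force: [-0.8, -0.8, -0.2]
gripper_width: 0.0291
gripper_force: 30.0
```

{"method": "drive_tool", "body": {
  "series": [
    [[0,0,0.0006],[0,0,0],0.024],
    [[0,0,0],[0,0,0],0.024],
    [[0,0,0],[0,0,0],0.024]
  ]
}}

```text
time_s: 22.7
position: [0.5126, 0.3763, 0.008]
eef_rot: [-0.0, 0.997, 0.08, 0.0]
contact_force: [-2.7, -1.5, 3.2]
gripper_width: 0.0289
gripper_force: 30.0
```

The force has reversed, so the flashlight is on the floor. I release gently and rise.

{"method": "drive_tool", "body": {
  "series": [
    [[0,0,0],[0,0,0],0.031],
    [[0,0,0],[0,0,0],0.034],
    [[0,0,0],[0,0,0],0.04],
    [[0,0,0],[0,0,0],0.048],
    [[0,0,0],[0,0,0],0.048],
    [[0,0,-0.005],[0,0,0],0.048],
    [[0,0,-0.02],[0,0,0],0.048],
    [[0,0,-0.04],[0,0,0],0.048],
    [[0,0,-0.05],[0,0,0],0.048],
    [[0,0,-0.05],[0,0,0],0.048],
    [[0,0,-0.05],[0,0,0],0.048],
    [[0,0,0],[0,0,0],0.048]
  ]
}}

```text
time_s: 24.2
position: [0.5135, 0.3768, 0.2274]
eef_rot: [-0.002, 0.997, 0.081, 0.004]
contact_force: [1.2, -0.6, -0.6]
gripper_width: 0.048
gripper_force: 0.0
```

{"method": "drive_tool", "body": {
  "series": [
    [[-0.04,0,0],[0,0,0],0.048],
    [[-0.04,0,0],[0,0,0],0.048],
    [[-0.04,0,0],[0,0,0],0.048],
    [[-0.04,0,0],[0,0,0],0.048],
    [[-0.02,0,0],[0,0,0],0.048],
    [[0,0,0],[0,0,0],0.048],
    [[0,0,0],[0,0,0],0.048]
  ]
}}

```text
time_s: 25.08
position: [0.3356, 0.3474, 0.2224]
eef_rot: [0.0, 0.997, 0.08, -0.0]
contact_force: [0.0, -0.7, -0.4]
gripper_width: 0.0482
gripper_force: 0.0
```

```bash
python3 - <<'E'
from h import *
delta([.512,.376,.2])
a=get_image("top")[170:340,90:550,::-1]; b=get_image("scene")[140:400,130:490,::-1]
a=cv2.resize(a,(780,288)); b=cv2.resize(b,(415,300))
o=np.zeros((592,780,3),np.uint8); o[:288]=a; o[290:590,:415]=b; cv2.imwrite("pics/end.png",o)
E
```

```text
t 25.07 p [0.3356 0.3474 0.2224] yaw -80.78 tilt [-0. -0. -1.] q [ 0.56  0.28  1.5  -0.    1.36  1.97] F [ 0.  -0.7 -0.4] w 0.0482 gf 0.0
shift [1.787e-01 1.000e-04 2.240e-02]
```

View pics/end.png

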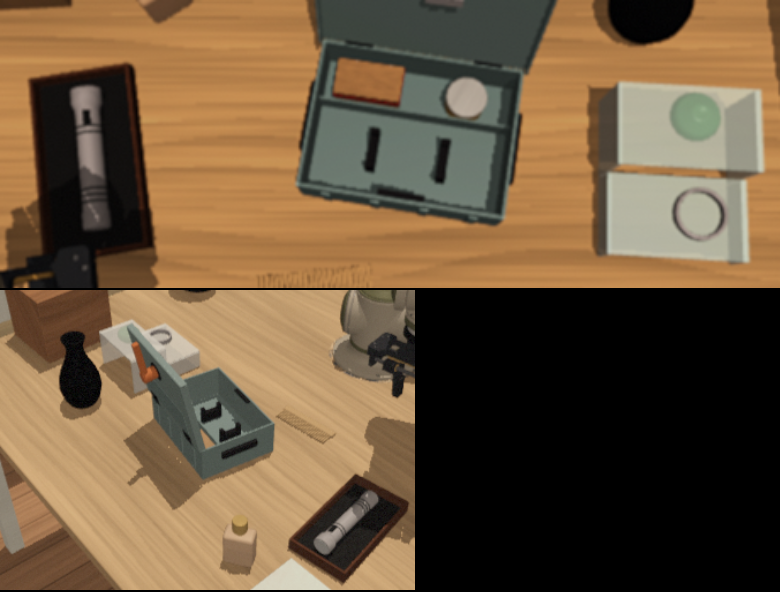

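The flashlight lies flat in the tray, the lid is open and nothing else has moved. Before handing in, I'll check the lid and lever angles numerically from the scene picture.

```bash
python3 - <<'E'
from h import *
im=get_image("scene")[:,:,::-1].copy(); hsv=cv2.cvtColor(im,cv2.COLOR_BGR2HSV)
m=cv2.inRange(hsv,(2,150,70),(14,255,255)); m[:, :200]=0; m[:,400:]=0; m[:120]=0;m[300:]=0
n,l,st,ce=cv2.connectedComponentsWithStats(m); i=1+st[1:,4].argmax(); ys,xs=np.where(l==i); print(st[i])
for y in range(ys.min(),ys.max()+1,3): print(y,xs[ys==y].min(),xs[ys==y].max(),end="; ")
c=calibration("scene"); f=240/np.tan(np.radians(c["fovy"]/2)); K=np.array([[f,0,c["cx"]],[0,f,c["cy"]],[0,0,1]])
u=np.array([.988,-.153,0]);v=np.array([.153,.988,0]);z=np.array([0,0,1.]);H=np.array([.636,-.045,.087])
for th in(1.75,1.83):
    R_=-np.cos(th)*u+np.sin(th)*z; N=np.sin(th)*u+np.cos(th)*z
    pts=[H+.192*R_+s*.129*v+N*.005 for s in(1,-1)]+[H+.147*R_+N*.035]
    for a in(1.35,1.45,1.571): pts.append(H+.147*R_+N*.031+.092*(np.sin(a)*R_+np.cos(a)*v))
    print("\n",th,cv2.projectPoints(np.array(pts),c["rvec"],c["tvec"],K,None)[0][:,0].round(1).tolist())
cv2.imwrite("pics/e2.png",cv2.resize(im[150:310,220:380],None,fx=3.7,fy=3.7,interpolation=cv2.INTER_CUBIC))
E
```

```text
[200 130  27  54 452]
130 219 219; 133 209 221; 136 203 221; 139 203 222; 142 200 222; 145 200 221; 148 200 223; 151 200 219; 154 202 217; 157 204 220; 160 200 220; 163 200 225; 166 211 225; 169 206 225; 172 205 222; 175 208 210; 178 209 214; 181 211 215; 
 1.75 [[287.5, 224.1], [239.5, 171.0], [255.4, 215.6], [251.3, 190.2], [249.5, 187.8], [247.4, 185.3]]

 1.83 [[281.6, 227.5], [234.2, 173.9], [251.5, 218.8], [244.4, 194.9], [242.5, 192.5], [240.4, 189.9]]
```

View pics/e2.png

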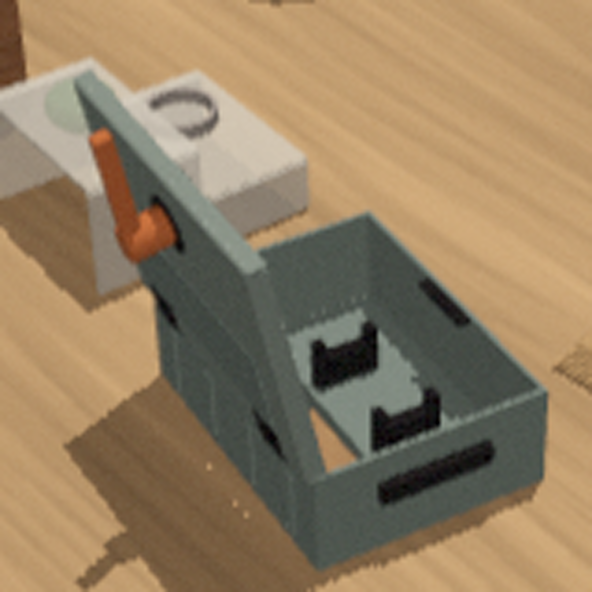

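The lid is at about 1.76 rad and the lever tip at (247,186) matches the open stop. Everything is in place, so I hand in.

```bash
python3 -c "
from rig import *
print(close_job())"
```

```text
the job is handed in; nothing more can be done
None
```

The job is handed in at about 25 s of the 67 s allowed: the flashlight lies flat in the tray, the case is open with the lid at about 1.76 rad (just short of the 1.83 stop) and the lever at its open stop, and the final views show nothing else disturbed.

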